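Top layer for the egg-tray riser

ROBOT

A 6-joint arm with a two-finger parallel gripper is mounted at the origin on the work surface. World frame = base frame: x ahead of the robot, y to its left, z up, the work surface at z = 0. Lengths are in m, angles in rad, forces in N, time in s.
With the tool pointing down it reaches from about 0.275 to 0.85 m from the base axis. Payload 5.2 kg.
Tool frame: the origin (TCP) lies at the very end of the fingers, on their centre line; the grasp point (between the pads) lies 19 mm behind it; z points along the fingers, y is the direction in which the jaws open and shut (so a half turn about z gives the same grasp; the last joint's range is limited). The gripper opens to 85 mm and grips with 20 to 120 N. Pads are 22 mm wide; open, the fingers measure 114 mm over their backs; the gripper's body (76 mm by 85 mm) begins 54 mm behind the grasp point. The pads swing forward as they close: fully open they stand 13 mm farther back than shut.
Start: joints at [-1.47, 0.259, 1.535, -0, 1.348, -0.203], TCP at [0.165, -0.525, 0.231] pointing down, gripper open.
Joint ranges: [-3.14, 3.14], [-0.91, 2.08], [0.19, 2.58], [-1.22, 4.36], [0.22, 2.71], [-3.12, 3.12]. Speed limits (rad/s): [2.57, 2.57, 3.14, 3.14, 3.14, 3.14].

INTERFACE

Orientations are given as a 3x3 rotation matrix whose columns are the frame's x, y, z axes.
In Python, from cell import ctrl, eyes gives the robot as it stands. Calls block until the motion is done:
- ctrl.reach(position, orientation): joint-space move of the TCP to a pose.
- ctrl.move_l(position, rot=None, max_speed=0.15): straight line of the TCP; rot=None keeps the orientation; max_speed is the mean speed in m/s.
- ctrl.goto_joints(angles): joint-space move.
- ctrl.open_jaws() and ctrl.gripper_close(): open the fingers fully, or close them until they stop; the grip force is fixed at half the most.
- ctrl.sleep(seconds).
- ctrl.ik(position, orientation): joint angles nearest the present ones, or None.
- eyes.capture(name): name is "scene" or "top"; returns the picture (420x560x3 uint8, red, green, blue); there is no depth.
- eyes.camera_info(name): a dict with "fx", "fy", "cx", "cy" (pixels), "D" ([k1, k2, p1, p2, k3] as OpenCV has them; the pictures are not rectified), "rvec" (rotation vector, rad) and "tvec" (3), from world to camera coordinates, as OpenCV has them. Camera axes: x right, y down, z forward; pixel columns grow to the right and rows downward; lengths in m; the calibration is good to about 2 mm. A picture is of the moment at which its call begins. camera_info takes no time and is no camera call.
A pose or a line that the arm cannot do raises ctrl.PlanningError and nothing moves.
- ctrl.job_done(): hands the job in, once; it reports no verdict.
Readings, each from a call of its own:
- ctrl.current_time_s(): time.
- ctrl.current_q(): joint angles.
- ctrl.current_joint_vel(): joint speeds.
- ctrl.current_effort(): joint torques, N m.
- ctrl.current_tool_pos(): TCP position.
- ctrl.current_eef_rot(): TCP orientation.
- ctrl.current_contact_force(): force on the tool from outside, world axes, zero at the start.
- ctrl.current_wrist_torque(): the same for the moment, N m.
- ctrl.current_opening(): opening from 0.0 (shut) to 1.0 (fully open).
Only numpy, scipy, OpenCV 4.12 (cv2) and the standard library are available. Lean on these libraries where they do the work, as an engineer would, in place of code of your own. Each camera call takes 0.05 s, during which the arm holds its last target.

TASK

Finish the slatted riser that keeps the egg trays off the counter: lay the two full-length red slats on top as its next layer, crosswise to the blue slats below them, so that both red slats lie flat, one across each end of the blue pair, with their outer edges and ends lined up with the riser's square outline. Leave them there, released and still; the short red off-cut and the yellow slat are not needed.

Things in the scene. Friction and masses are not known exactly. Their poses are not given: they have to be found in the camera images.
- red_slat_a: one of two identical, interchangeable loose full-length red slats, 200 x 32 x 25 mm, 0.08 to 0.15 kg, lying flat on the counter. Origin: centre of its underside; x along its 200 mm length, y across its 32 mm width, z up (25 mm tall). Look-alikes that are not wanted: a yellow slat of the same size lying beside, and a red off-cut only 90 mm long.
- red_slat_b: one of two identical, interchangeable loose full-length red slats, 200 x 32 x 25 mm, 0.08 to 0.15 kg, lying flat on the counter. Origin: centre of its underside; x along its 200 mm length, y across its 32 mm width, z up (25 mm tall). Look-alikes that are not wanted: a yellow slat of the same size lying beside, and a red off-cut only 90 mm long.
- riser: the started riser, fixed: a square crib 200 x 200 x 75 mm, three crosswise layers of two slats (each 200 x 32 x 25 mm): blue, pale wood, blue. Origin: centre of the square, on the counter; z up. The top blue slats run along its x at y = -84 and +84 mm, tops at z = 75 mm. The two red slats are to run along its y, centred at x = -84 and x = +84 mm, y = 0, either on either side.
Not all that is in view belongs to the job. Leave any black look-alike of the red_slat_b alone.

How it is judged:
By the outcome, as a careful person would: the job done as asked, in the order asked, and still so for the second after the job is handed in, with the robot touching nothing.
It also fails if it takes over 58 s, if anything falls off the work surface, if the arm or the gripper's body presses on something with over 40 N, if the wrist force passes 120 N, or if a joint passes its speed limit or range.

## Working session

There is one attempt and no reset: what is moved stays moved. The work goes in short steps, each a Python script; the robot and the scene stay as the last script left them, time stands still between calls to the robot, and variables do not carry over. Pictures are saved under pics/ and viewed, and the job is handed in when it is done.

```bash
mkdir -p pics; ls; python3 - <<'E'
from cell import ctrl, eyes
import cv2
for n in("scene","top"):
    im=eyes.capture(n); cv2.imwrite(f"pics/{n}0.png",im[:,:,::-1]); print(n,eyes.camera_info(n))
print(ctrl.current_time_s(),ctrl.current_eef_rot())
E
```

```text
pics
scene {'fx': 497.8157022327584, 'fy': 497.8157022327584, 'cx': 288.63144485588214, 'cy': 204.97327682396372, 'D': array([-0.1107962,  0.       ,  0.       ,  0.       ,  0.       ]), 'rvec': array([ 1.97569763,  1.08159955, -0.52878452]), 'tvec': array([-0.34451275, -0.13359567,  1.34732959])}
top {'fx': 512.3002051294579, 'fy': 512.3002051294579, 'cx': 279.23436251178873, 'cy': 207.63817503363074, 'D': array([-0.03980918,  0.        ,  0.        ,  0.        ,  0.        ]), 'rvec': array([ 2.07131067, -2.13900295,  0.24487877]), 'tvec': array([0.14330005, 0.44394264, 1.01960158])}
0.1 [[ 9.54201536e-01  2.99164511e-01 -1.55587887e-04]
 [ 2.99164368e-01 -9.54200246e-01  1.60378112e-03]
 [ 3.31332394e-04 -1.57687676e-03 -9.99998702e-01]]
```

View pics/scene0.png

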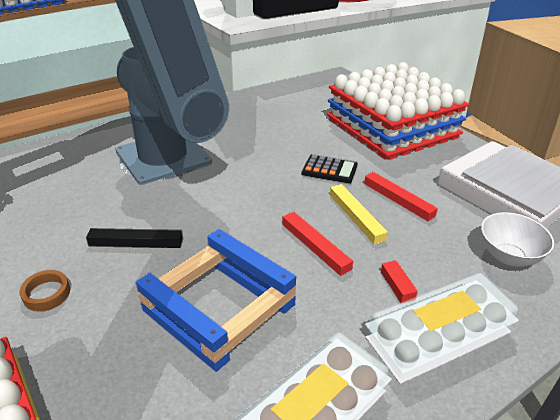

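View pics/top0.png

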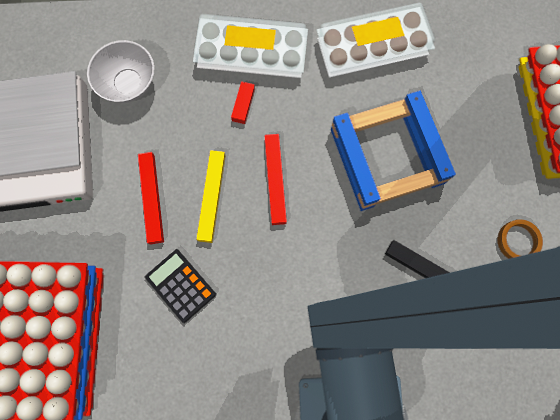

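The top view shows the full-length red slats at about (275,180) and (150,197), the off-cut at (243,103) and the yellow slat at (211,196). The riser is at (393,150). The scene view agrees, with reds at (317,242) and (400,196). Next I'll fit poses by silhouette.

```bash
cat > h.py <<'E'
import numpy as np, cv2
from cell import ctrl, eyes
from scipy.optimize import minimize
S=4
CI={n:eyes.camera_info(n) for n in("scene","top")}
def proj(n,P):
    c=CI[n];K=np.array([[c["fx"],0,c["cx"]],[0,c["fy"],c["cy"]],[0,0,1.]])
    return cv2.projectPoints(np.asarray(P,float).reshape(-1,3),c["rvec"],c["tvec"],K,c["D"])[0][:,0]
def unproj(n,uv,z):
    c=CI[n];K=np.array([[c["fx"],0,c["cx"]],[0,c["fy"],c["cy"]],[0,0,1.]])
    p=cv2.undistortPoints(np.array([[uv]],float),K,c["D"])[0,0]
    R=cv2.Rodrigues(c["rvec"])[0]; d=R.T@np.array([p[0],p[1],1]); o=-R.T@c["tvec"]
    return (o+d*(z-o[2])/d[2])
def box(cx,cy,z,lx,ly,lz,yaw=0):
    P=np.array([[a*lx/2,b*ly/2,k*lz] for a in(-1,1) for b in(-1,1) for k in(0,1)])
    c,s=np.cos(yaw),np.sin(yaw)
    return P@np.array([[c,s,0],[-s,c,0],[0,0,1]])+[cx,cy,z]
def tf(P,x,y,yaw):
    c,s=np.cos(yaw),np.sin(yaw)
    return P@np.array([[c,s,0],[-s,c,0],[0,0,1]])+[x,y,0]
SLAT=[box(0,0,0,.2,.032,.025)]
RISER=[box(0,s*.084,z,.2,.032,.025) for s in(-1,1) for z in(0,.05)]+[box(s*.084,0,.025,.032,.2,.025) for s in(-1,1)]
def render(n,boxes,p,shape):
    m=np.zeros((shape[0]*S,shape[1]*S),np.uint8)
    for b in boxes:
        uv=proj(n,tf(b,*p)); h=cv2.convexHull(((uv+.5)*S-.5).astype(np.float32))
        cv2.fillConvexPoly(m,np.round(h*16).astype(np.int32),255,shift=4)
    return cv2.resize(m,(shape[1],shape[0]),interpolation=cv2.INTER_AREA)/255.
def fit(masks,boxes,p0,roi=25):
    rois={}
    for n,m in masks.items():
        r=render(n,boxes,p0,m.shape)>0
        rois[n]=cv2.dilate(r.astype(np.uint8),np.ones((roi,roi)))>0
    def cost(q):
        p=[q[0],q[1],q[2]]
        return sum(np.abs(render(n,boxes,p,m.shape)-m)[rois[n]].sum() for n,m in masks.items())
    best=None;p=np.array(p0,float)
    for d in(.015,.004):
        r=minimize(cost,p,method="Nelder-Mead",options=dict(initial_simplex=[p,p+[d,0,0],p+[0,d,0],p+[0,0,d*8]],xatol=1e-4,fatol=.1)); p=r.x
    return p,r.fun
def hsv(im): return cv2.cvtColor(im,cv2.COLOR_RGB2HSV)
def red(im):
    h=hsv(im); return (((h[...,0]<8)|(h[...,0]>172))&(h[...,1]>140)&(h[...,2]>50)).astype(float)
def riserm(im):
    h=hsv(im); H=h[...,0];return (((H>100)&(H<125)&(h[...,1]>120)&(h[...,2]>35))|((H>8)&(H<28)&(h[...,1]>60)&(h[...,2]>60))).astype(float)
E
cat > m.py <<'E'
from h import *
ims={n:cv2.imread(f"pics/{n}0.png")[:,:,::-1].copy() for n in("scene","top")}
out={n:im.copy() for n,im in ims.items()}
def est(a,b): 
    A=unproj("top",a,.025);B=unproj("top",b,.025);return [*(A+B)[:2]/2,np.arctan2(B[1]-A[1],B[0]-A[0])]
R={}
for k,bx,f,p0 in[("a",SLAT,red,est((279,222),(272,136))),("b",SLAT,red,est((154,240),(146,155))),
  ("riser",RISER,riserm,[*unproj("top",(393,150),.06)[:2],est((370,200),(342,120))[2]])]:
    ms={n:f(i) for n,i in ims.items()}
    for c in(("top",),("scene",),("top","scene")):
        p,e=fit({n:ms[n] for n in c},bx,p0); print(k,c,np.round(p,4),round(e,1))
    R[k]=p
    for n in out:
        for b in bx: cv2.polylines(out[n],[np.round(cv2.convexHull(proj(n,tf(b,*p)).astype(np.float32))).astype(int)],1,(0,255,0),1)
    
for n in out: cv2.imwrite(f"pics/{n}_fit.png",out[n][:,:,::-1])
np.save("poses.npy",R)
E
python3 m.py
```

```text
a ('top',) [0.5226 0.136  0.0492] 57.8
a ('scene',) [0.5236 0.1369 0.0425] 114.0
a ('top', 'scene') [0.5232 0.1362 0.0468] 179.9
b ('top',) [0.489  0.4084 0.1281] 74.9
b ('scene',) [0.49   0.4088 0.1128] 108.9
b ('top', 'scene') [0.4891 0.4083 0.1268] 193.9
riser ('top',) [ 0.5707 -0.1162  0.2793] 408.9
riser ('scene',) [ 0.5723 -0.1156  0.2754] 535.5
riser ('top', 'scene') [ 0.5713 -0.116   0.28  ] 1008.3
```

```bash
python3 - <<'E'
import cv2,numpy as np
a=cv2.imread("pics/top_fit.png")[80:260,120:470];b=cv2.imread("pics/scene_fit.png")[150:380,110:460]
cv2.imwrite("pics/f1.png",cv2.resize(a,None,fx=2.2,fy=2.2)); cv2.imwrite("pics/f2.png",cv2.resize(b,None,fx=2.2,fy=2.2))
E
```

```text
(no output)
```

View pics/f1.png

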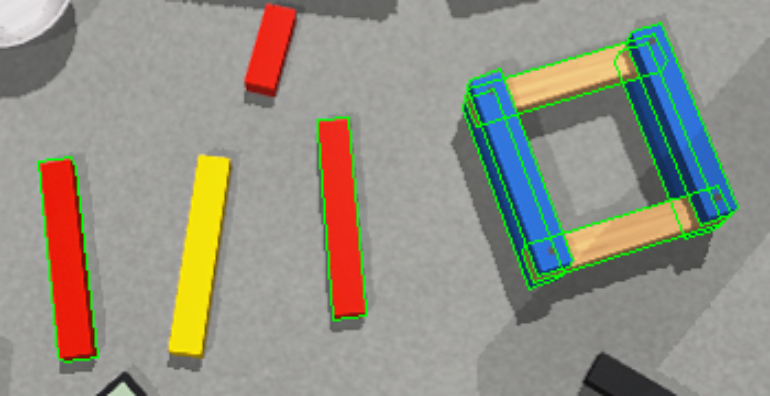

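View pics/f2.png

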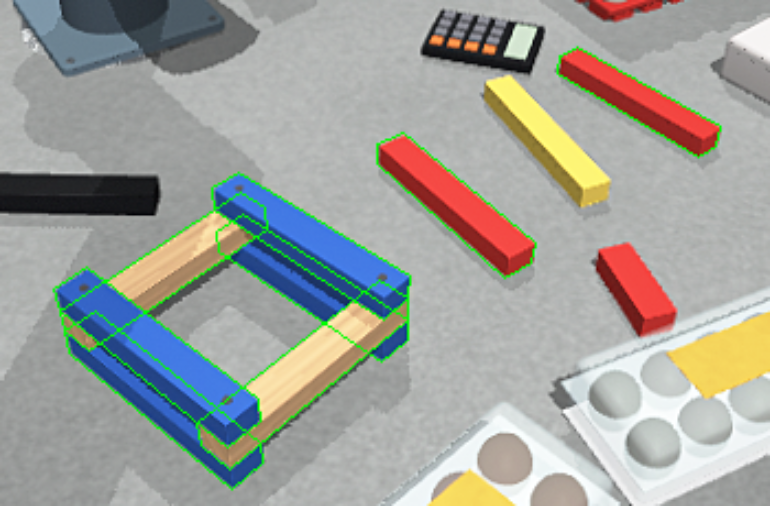

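The overlays fit well. I'll cross-check the riser using only its bright blue top faces, and check IK for both yaw choices.

```bash
cat >> h.py <<'E'
def Rd(yaw):
    c,s=np.cos(yaw),np.sin(yaw); return np.array([[c,s,0],[s,-c,0],[0,0,-1.]])
TOPF=[np.array([[a*.1,s*.084+b*.016,.075] for a in(-1,1) for b in(-1,1)]) for s in(-1,1)]
E
python3 - <<'E'
from h import *
R=np.load("poses.npy",allow_pickle=True).item()
ims={n:cv2.imread(f"pics/{n}0.png")[:,:,::-1].copy() for n in("scene","top")}
ms={}
for n,im in ims.items():
    h=hsv(im); v=[h[tuple(np.round(proj(n,tf(np.array([[x,s*.084,.075]]),*R["riser"]))[0]).astype(int)[::-1])] for s in(-1,1) for x in(-.05,.05)]
    print(n,[list(map(int,q)) for q in v]); t=min(q[2] for q in v)
    ms[n]=((h[...,0]>100)&(h[...,0]<125)&(h[...,1]>120)&(h[...,2]>t-22)).astype(float)
for c in(("top",),("scene",),("top","scene")):
    p,e=fit({n:ms[n] for n in c},TOPF,R["riser"],15); print(c,np.round(p,4),round(e,1))
for k in "ab":
    x,y,w=R[k]; print(k,np.round(ctrl.ik([x,y,.003],Rd(w)),2))
for s in(-1,1):
    x,y,_=tf(np.array([[s*.084,0,0]]),*R["riser"])[0]
    for d in(-1,1):
        q=ctrl.ik([x,y,.079],Rd(R["riser"][2]+d*np.pi/2)); print(s,d,x,y,q is not None and np.round(q,2))
E
```

```text
scene [[110, 189, 197], [110, 179, 229], [110, 180, 229], [110, 178, 229]]
top [[109, 199, 197], [108, 198, 220], [108, 200, 219], [108, 196, 221]]
('top',) [ 0.5708 -0.1161  0.2859] 199.7
('scene',) [ 0.573  -0.1162  0.2841] 314.5
('top', 'scene') [ 0.5721 -0.1161  0.285 ] 560.2
a [ 0.05  0.5   1.81 -0.    0.83  1.57]
b [ 0.52  0.63  1.56 -0.    0.95  1.96]
-1 -1 0.490599214470852 -0.13921400107066562 [-0.5   0.35  1.83 -0.    0.97  2.37]
-1 1 0.490599214470852 -0.13921400107066562 [-0.5   0.35  1.83 -0.    0.97 -0.78]
1 -1 0.6520557015227653 -0.09278337767558997 [-0.31  0.57  1.44 -0.    1.13  2.55]
1 1 0.6520557015227653 -0.09278337767558997 [-0.31  0.57  1.44 -0.    1.13 -0.59]
```

```bash
cat >> h.py <<'E'
RIS=np.array([.5715,-.116,.283])
def P(*a): print(*a, "t",round(ctrl.current_time_s(),2),"f",np.round(ctrl.current_contact_force(),1),"op",round(ctrl.current_opening(),3),"p",np.round(ctrl.current_tool_pos(),4))
def pick(p):
    R=Rd(p[2])
    ctrl.reach([p[0],p[1],.14],R); ctrl.move_l([p[0],p[1],.003],R,max_speed=.12); P("down")
    ctrl.gripper_close(); P("closed"); ctrl.move_l([p[0],p[1],.19],R,max_speed=.15); ctrl.sleep(.2); P("lifted")
E
python3 - <<'E'
from h import *
pick(np.load("poses.npy",allow_pickle=True).item()["a"])
for n in CI: cv2.imwrite(f"pics/{n}1.png",eyes.capture(n)[:,:,::-1])
E
```

```text
down t 4.07 f [ 0.  -0.6 -1. ] op 1.001 p [0.5238 0.1362 0.0037]
closed t 4.61 f [-0.3  1.   4.9] op 0.361 p [0.5236 0.1363 0.0035]
lifted t 6.21 f [-0.6  0.4 -2.1] op 0.365 p [0.5228 0.1362 0.1892]
```

View pics/scene1.png

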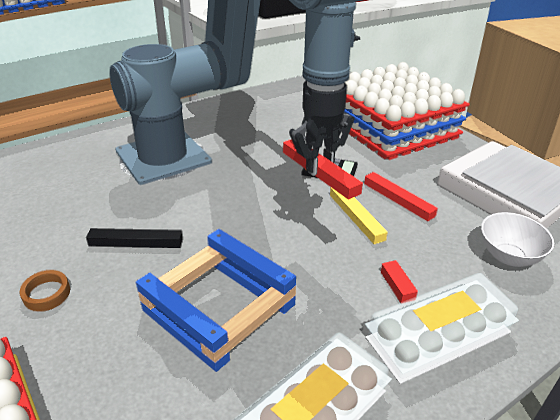

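The first slat is held level by its middle at about (323,168). Now I'll place it on the far side.

```bash
cat >> h.py <<'E'
def place(s,dx=0,dy=0,dyaw=0):
    x,y,_=tf(np.array([[s*.084,0,0]]),*RIS)[0]+[dx,dy,0]; R=Rd(RIS[2]-np.pi/2+dyaw)
    ctrl.reach([x,y,.19],R); ctrl.move_l([x,y,.095],R,max_speed=.12); P("hover")
    z=.084
    ctrl.move_l([x,y,z],R,max_speed=.04); ctrl.sleep(.1); f0=ctrl.current_contact_force()[2]
    while z>.0755:
        z-=.0012; ctrl.move_l([x,y,z],R,max_speed=.02); 
        if ctrl.current_contact_force()[2]-f0>4: break
    P("touch",f0)
    ctrl.open_jaws(); ctrl.sleep(.1); P("open"); ctrl.move_l([x,y,.19],R,max_speed=.15); P("up")
E
python3 - <<'E'
from h import *
place(1)
b=np.load("poses.npy",allow_pickle=True).item()["b"]
ctrl.reach([b[0],b[1],.19],Rd(b[2])); P("at b")
for n in CI: cv2.imwrite(f"pics/{n}2.png",eyes.capture(n)[:,:,::-1])
E
```

```text
hover t 8.28 f [ 0.2 -0.3 -0.3] op 0.362 p [ 0.6528 -0.0925  0.096 ]
touch -0.4825188045585094 t 10.3 f [-3.6  0.2 10.4] op 0.366 p [ 0.6524 -0.0926  0.0785]
open t 10.97 f [ 0.1  0.6 -0.6] op 1.001 p [ 0.6521 -0.0926  0.0767]
up t 11.88 f [0.3 0.2 0.6] op 1.001 p [ 0.6515 -0.0924  0.1889]
at b t 13.79 f [0.2 0.6 0.3] op 1.0 p [0.49   0.4074 0.1899]
```

View pics/scene2.png

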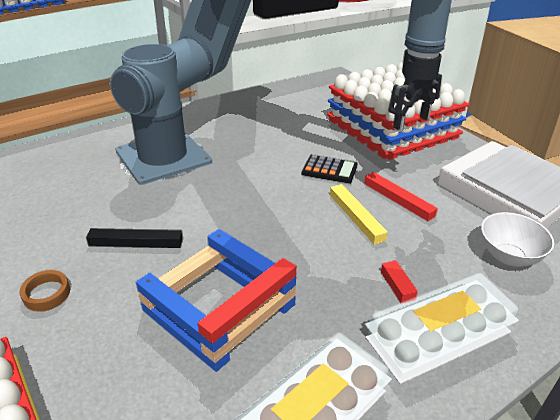

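View pics/top2.png

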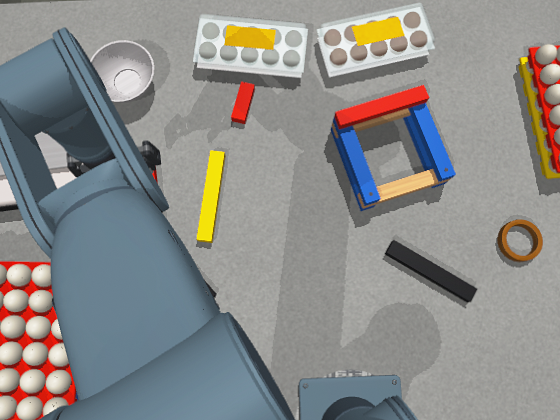

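Slat a lies across the far end, at scene (250,300) and top (380,105). I'll measure its pose relative to the riser, and look closely.

```bash
cat > chk.py <<'E'
from h import *
import sys
i=sys.argv[1]; ss=[int(k) for k in sys.argv[2:]]
ims={n:cv2.imread(f"pics/{n}{i}.png")[:,:,::-1].copy() for n in("scene","top")}
c,s_=np.cos(RIS[2]),np.sin(RIS[2]); M=np.array([[c,s_],[-s_,c]])
for s in ss:
    p0=[*tf(np.array([[s*.084,0,0]]),*RIS)[0][:2],RIS[2]+np.pi/2]
    for cams in(("top",),("scene",),("top","scene")):
        p,e=fit({n:red(ims[n]) for n in cams},[b+[0,0,.075] for b in SLAT],p0,13)
        print(s,cams,"riser-frame mm",np.round(M@(p[:2]-RIS[:2])*1000,1),"dyaw deg",round(np.degrees(p[2]-RIS[2]-np.pi/2),2),round(e,1))
a=ims["top"][75:225,315:475];b=ims["scene"][220:380,125:310]
cv2.imwrite(f"pics/z{i}.png",np.hstack([cv2.resize(a,(400,375)),cv2.resize(b,(400,375))])[:,:,::-1])
E
python3 chk.py 2 1
```

```text
1 ('top',) riser-frame mm [83.8 -1.2] dyaw deg 0.36 99.4
1 ('scene',) riser-frame mm [85.4 -0.5] dyaw deg 0.66 121.5
1 ('top', 'scene') riser-frame mm [84.6 -0.9] dyaw deg 0.61 256.3
```

View pics/z2.png

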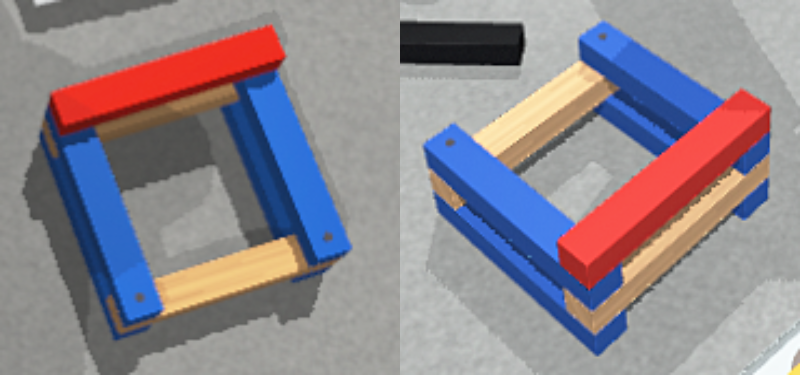

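It lines up to within about 1 mm. Now the second slat.

```bash
python3 - <<'E'
from h import *
pick(np.load("poses.npy",allow_pickle=True).item()["b"])
place(-1)
x,y,z=ctrl.current_tool_pos(); 
ctrl.goto_joints([.7,.259,1.535,0,1.348,1.5]); ctrl.sleep(.2); P("away")
for n in CI: cv2.imwrite(f"pics/{n}3.png",eyes.capture(n)[:,:,::-1])
E
python3 chk.py 3 1 -1
```

```text
down t 15.5 f [0.5 0.4 0.9] op 0.999 p [0.4898 0.4087 0.004 ]
closed t 16.04 f [0.2 0.1 2.7] op 0.363 p [0.4895 0.4086 0.0035]
lifted t 17.64 f [-0.5  0.1  0. ] op 0.359 p [0.4888 0.4081 0.1891]
hover t 20.56 f [ 0.1  0.7 -1.7] op 0.36 p [ 0.4914 -0.1396  0.0956]
touch -1.23515413113951 t 22.33 f [-1.8  0.9  4.6] op 0.362 p [ 0.491  -0.1395  0.0785]
open t 23.01 f [0.3 0.4 0.2] op 0.997 p [ 0.4908 -0.1394  0.078 ]
up t 23.91 f [-0.3  0.2 -0. ] op 1.0 p [ 0.4903 -0.1392  0.1892]
away t 26.23 f [-0.3 -0.   0.3] op 1.0 p [0.3413 0.4313 0.231 ]
1 ('top',) riser-frame mm [83.8 -1.2] dyaw deg 0.37 100.7
1 ('scene',) riser-frame mm [85.4 -0.7] dyaw deg 0.35 123.3
1 ('top', 'scene') riser-frame mm [84.6 -0.9] dyaw deg 0.61 254.7
-1 ('top',) riser-frame mm [-84.4  -2.9] dyaw deg 0.19 89.8
-1 ('scene',) riser-frame mm [-82.9  -1.4] dyaw deg 0.43 118.8
-1 ('top', 'scene') riser-frame mm [-83.8  -2.1] dyaw deg 0.23 253.2
```

View pics/z3.png

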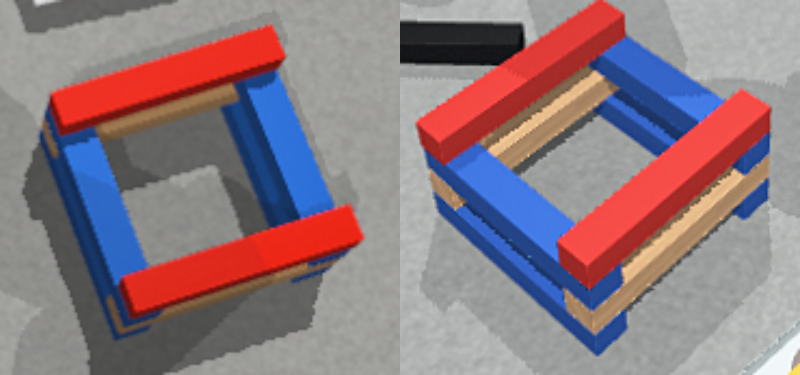

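View pics/scene3.png

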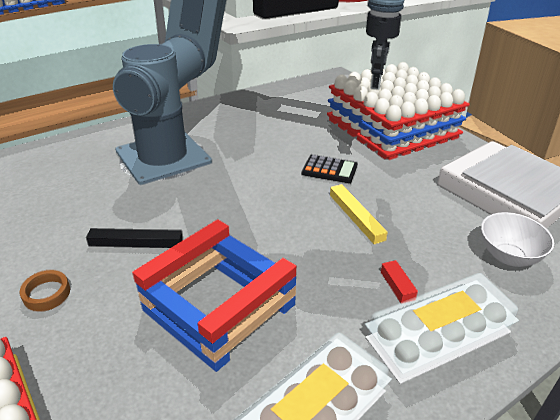

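Both slats lie flat across the ends and are released. The offsets are 1–2 mm, which is near the calibration limit, so I'm handing in.

```bash
python3 - <<'E'
from h import *
P("end"); ctrl.job_done()
E
```

```text
end t 26.33 f [-0.9  0.2  0.3] op 1.002 p [0.3411 0.4314 0.231 ]
the job is handed in; nothing more can be done
```

Both full-length red slats are on the riser as its next layer, crosswise to the blue slats, one across each end. I handed the job in at 26.3 s of the 58 s allowed, with the arm clear and the gripper empty.

- **Final position:** fitting both cameras together, the centres came out at (84.6, -0.9) mm and (-83.8, -2.1) mm in the riser frame. The targets were (84, 0) and (-84, 0). Yaw error was 0.6° or less, and both slats looked flat in the pictures.
- **Camera disagreement:** the two cameras differ by about 1.5 mm, roughly the calibration limit. The second slat seems to sit 1.4 to 2.9 mm off along its length. I judged that close enough and left it rather than grasp it again.
- **Forces:** the highest reading I took was about 11 N, when the first slat touched down. I only sampled the force at certain points, not continuously.
- **Other items:** the red off-cut, the yellow slat and the black look-alike were not touched.

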